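# Pin the two vial discs onto the assembly stand

### The job

Put the vial turret together on the white stand: shift the disc sitting askew there so that its hole is over the stand's hole, and set the second disc from the bench on it, hub up, holes in line. Then pass the steel spindle from its dark grey holder down through both discs into the stand until its collar rests on the upper hub. Knock over none of the three loose glass vials around the stand.

Things in the scene. Friction and masses are not known exactly. Their poses are not given: they have to be found in the camera images.
- stand_mouth (a point): The white assembly stand, fixed to the bench: a round foot 120 mm in diameter and 10 mm high carries an upright column 56 mm in diameter, whose flat top is 45 mm above the bench. A vertical hole 15 mm in diameter and 35 mm deep goes down the column's axis. This point is the centre of the hole's mouth, at the column's top; z is up.
- lower_disc_centre (a point): Loose grey metal vial disc, 0.22 kg, askew on the column, hub up, 10 to 20 mm off. Plate 110 mm across, 8 mm thick, with eight dark sockets (lips 2 mm high, 33 to 51 mm from the axis); central round hub 36 mm across rising 28 mm above the plate (36 mm in all): grasp it there. A 16 mm hole runs right through the axis. Point: on the axis, half-way up (18 mm above the underside); z towards the hub.
- upper_disc_centre (a point): The second vial disc, loose, of the same sizes as the first, lying flat on the bench, hub up, left or right of the stand. Point: on the axis, half-way up (18 mm above the underside); z towards the hub. Set in place, its plate rests on the lower disc's hub top, 36 mm above that disc's underside.
- spindle_centre (a point): Loose steel spindle, 0.18 kg, 135 mm long, upright in its holder. From the tip up: shaft 12 mm across, 100 mm long, its lowest 12 mm tapering to 5 mm; collar 30 mm across, 5 mm thick; round head 22 mm across, 30 mm high: grasp it there. Point: on the axis half-way, 67.5 mm above the tip, 37.5 mm below the collar's top; z towards the head. Fully home, the shaft is 28 mm into the stand's hole.
- holder_mouth (a point): Dark grey spindle holder, fixed, on the other side of the stand from the second disc: a tube 32 mm across on a foot 70 mm across and 10 mm high. Point: centre of its 13 mm hole's mouth, 60 mm above the bench; the hole is 50 mm deep and the spindle's tip stands on its floor, leaning a degree or two at most.
- vial0_centre (a point): Bystander: small capped glass vial, loose, 23 mm in diameter and 46 mm high, upright on the bench on the robot's side of the stand. This point is its centre, 23 mm up; z is its axis.
- vial1_centre (a point): Bystander: a vial of the same kind, beyond the stand to the left; centre point, z its axis.
- vial2_centre (a point): Bystander: a vial of the same kind, beyond the stand to the right; centre point, z its axis.
Not all that is in view belongs to the job. Leave any purple look-alike of the part that bears upper_disc_centre alone. What is shaped like the part that bears lower_disc_centre but pink is not meant.

How it is judged:
At the end, for the whole second after the job is handed in: Both discs lie flat, hub up, stacked on the stand (height within 3 mm, axis within 6 mm lower, 8 mm upper, of the hole's; tilt under 0.06 rad); the spindle is upright through both (axis within 6 mm, tilt under 0.06 rad), collar within 3 mm of resting on the upper hub; all at rest (horizontal distance between each of lower_disc_centre, spindle_centre and stand_mouth below 0.006 m and z of lower_disc_centre in the frame of stand_mouth between 0.015 and 0.021 m and angle between each of lower_disc_centre, upper_disc_centre, spindle_centre's own z axis and vertical below 0.06 rad and horizontal distance between upper_disc_centre and stand_mouth below 0.008 m and z of upper_disc_centre in the frame of stand_mouth between 0.051 and 0.057 m and z of spindle_centre in the frame of stand_mouth between 0.0365 and 0.0425 m and linear speed of each of spindle, upper_disc, lower_disc below 0.02 m/s); the robot touches nothing.
It fails at once if a glass vial is knocked over (leans more than 0.6 rad) (angle between any of vial0_centre, vial1_centre, vial2_centre's own z axis and vertical above 0.6 rad).
It also fails if it takes over 54 s, if anything falls off the work surface, if the arm or the gripper's body presses on something with over 40 N, if the wrist force passes 120 N, or if a joint passes its speed limit or range.

### The arm

A 6-joint arm with a two-finger parallel gripper is mounted at the origin on the work surface. World frame = base frame: x ahead of the robot, y to its left, z up, the work surface at z = 0. Lengths are in m, angles in rad, forces in N, time in s.
With the tool pointing down it reaches from about 0.25 to 0.725 m from the base axis. Payload 4 kg.
Tool frame: the origin (TCP) lies on the centre line of the jaws, within the pads' length; the fingertips stand 17 mm ahead of it and the grasp point (between the pads) lies 2 mm behind it; z points along the fingers, y is the line along which they close (so a half turn about z gives the same grasp; the last joint's range is limited). The gripper opens to 85 mm and grips with 20 to 120 N. Pads are 22 mm wide; open, the fingers measure 114 mm over their backs; the gripper's body (76 mm by 85 mm) begins 54 mm behind the grasp point. The pads swing forward as they close: fully open they stand 13 mm farther back than shut.
Start: joints at [-1.286, 0.241, 0.005, 1.335, 0, 1.571], TCP at [0.14, -0.48, 0.248] pointing down, gripper open.
Joint ranges: [-2.72, 2.72], [-1.05, 1.87], [-1.09, 1.28], [-1.99, 2.15], [-1.42, 1.44], [-3.14, 3.14]. Speed limits (rad/s): [2.79, 2.79, 3.14, 3.14, 3.14, 3.14].

### API

Orientations are given as a unit quaternion [x, y, z, w].
In Python, from workcell import bot, camera, get_calibration gives the robot as it stands.
- The arm moves only by the tool apply_moves, never from a script. Its argument "steps" is a list of rows, each a list of 3 entries, a list of its own where there are three numbers: the shift along the tool's x, y, z as a fraction of full scale, then the turn, a rotation vector about the tool's x, y, z as a fraction of full scale, then the opening, from 0 (shut) to 1 (fully open). A call has exactly 8 rows; each row shifts and turns the commanded pose from where the row before left it, along the tool's axes as they then stand; what a row does not reach is not made up. Full scale, the value 1, is 20 cm for a shift and pi rad for a turn. A row lasts 1/12 s, in which the tool goes at most 41.7 mm and 7.16 degrees, less where a joint would pass 70% of its speed; a pose out of reach is approached as far as the arm can. A call with a number of a shift or a turn outside -1 to 1 is refused whole. A call with a gripper value outside its range is refused whole. The fingers move at their own pace and stop on an object; the grip force is fixed at half the most. Time passes only in rows, so rows that do not move let the fingers close, or fill a call up. It gives the time, the measured TCP pose, the force, the opening and the grip force at its end, in the units of the state.
- bot.get_obs(): the state, without advancing time (a new reading comes with each control period).
- camera(name): name is "scene" or "top" or "wrist"; returns (picture, depth): 400x640x3 uint8, red, green, blue; 400x640 float32, m along the optical axis (not along the pixel's ray), 0 where there is no reading.
- get_calibration(name): a dict with "fov_y" (degrees; the focal length in pixels is half the picture's height over the tangent of half this angle, whatever the lens; pixels are square), "cx", "cy" (the principal point, pixels), "rvec" (rotation vector, rad) and "tvec" (3), from world to camera coordinates, as OpenCV has them. Camera axes: x right, y down, z forward; pixel columns grow to the right and rows downward; lengths in m; the calibration is good to about 2 mm. A picture is of the moment at which its call begins: read the wrist's pose just before it. get_calibration takes no time and is no camera call; for the wrist camera it gives the pose at the moment of the call.
- bot.job_done(): hands the job in; it is judged then, once.
The state is a dict: "clock": time; "joint_pos": joint angles; "joint_vel": joint speeds; "tau": joint torques, N m; "eef_pos": TCP position; "tool_rot": TCP orientation; "ft_force": force on the tool from outside, world axes, zero at the start; "ft_torque": the same for the moment, N m; "grip_width": finger opening in m; "grasp_force": force on a finger pad.
Only numpy, scipy, OpenCV 4.12 (cv2) and the standard library are available. Lean on these libraries where they do the work, as an engineer would, in place of code of your own. Each camera call takes 0.05 s, during which the arm holds its last target. There are 200 camera calls.

## Working session

There is one attempt and no reset: what is moved stays moved. The work goes in short steps, Python scripts to look and compute and a tool call to move; the robot and the scene stay as the last step left them, time stands still between calls to the robot, and variables do not carry over. Pictures are saved under pics/ and viewed, at most 10 in all, crops included, and the job is handed in when it is done.

Besides the shell and the picture viewer there is one more tool, called after ">>>" by a JSON object that holds its "api" and its "payload". apply_moves: Moves the arm, as the interface text tells. Its arguments: {"type":"object","properties":{"steps":{"type":"array"}},"required":["steps"]}

```bash
mkdir -p pics; ls
cat > h.py <<'E'
import numpy as np, cv2
from workcell import bot, camera, get_calibration
def cal(n):
    c=get_calibration(n); f=200/np.tan(np.radians(c['fov_y'])/2)
    K=np.array([[f,0,c['cx']],[0,f,c['cy']],[0,0,1]]); R=cv2.Rodrigues(np.array(c['rvec'],float))[0]
    return K,R,np.array(c['tvec'],float).ravel(),c
def ray(C,u,v,z):
    K,R,t,_=C; o=-R.T@t; d=R.T@np.linalg.solve(K,[u,v,1]); return o+d*(z-o[2])/d[2]
def cloud(C,depth):
    K,R,t,_=C; v,u=np.mgrid[:400,:640]; p=np.stack([(u-K[0,2])/K[0,0]*depth,(v-K[1,2])/K[1,1]*depth,depth],-1)
    return (p-t)@R
E
python3 - <<'E'
from h import *
for n in ("top","scene"):
    C=cal(n); im,d=camera(n); np.savez(f'{n}0.npz',im=im,d=d)
    cv2.imwrite(f'pics/{n}0.png',im[...,::-1]); print(n,C[3])
o=bot.get_obs(); print(o)
E
```

```text
pics
top {'fov_y': 47.736823560744526, 'cx': 324.18068992741183, 'cy': 201.95553286997384, 'rvec': array([ 2.18548125, -2.14768449,  0.13236906]), 'tvec': array([-0.10866793,  0.54732775,  1.23269393])}
scene {'fov_y': 42.513606064005195, 'cx': 320.8551447937547, 'cy': 203.93002443067542, 'rvec': array([ 1.3326178 ,  2.15857954, -0.9512414 ]), 'tvec': array([ 0.29860209, -0.24691594,  1.64417133])}
{'clock': 0.1, 'joint_pos': array([-1.28599129e+00,  2.41332037e-01,  3.87283756e-03,  1.33523845e+00,
       -6.36563715e-07,  1.57082816e+00]), 'joint_vel': array([-0.00076923, -0.00057847,  0.00144338,  0.00047271, -0.00175297,
        0.00019578]), 'tau': array([-5.33090733e-04, -3.73137403e+01,  2.53010845e+01,  1.08227527e-02,
       -6.04283923e-05, -6.31805605e-06]), 'eef_pos': array([ 0.14033267, -0.47933798,  0.24751007]), 'tool_rot': array([ 9.89879695e-01,  1.41905901e-01, -1.35249267e-04, -9.40989482e-04]), 'ft_force': array([-0.29026765,  0.25964746,  0.2902106 ]), 'ft_torque': array([-0.01137527, -0.02313011, -0.00579434]), 'grasp_force': 0.0, 'grip_width': 0.08549921727015158}
```

View pics/top0.png

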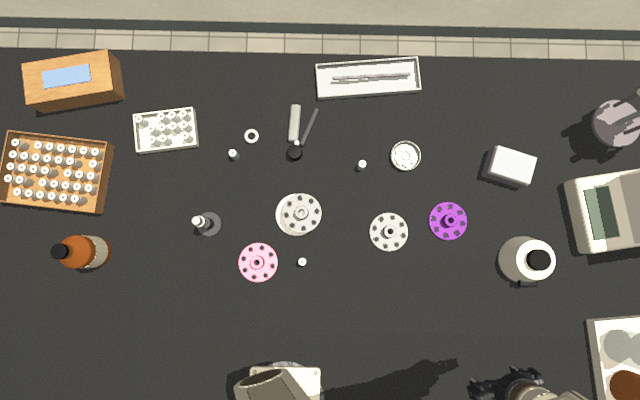

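View pics/scene0.png

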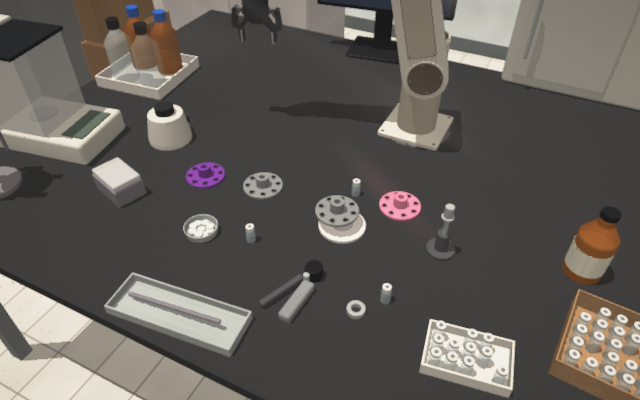

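Top view: the stand with the lower disc is at (298,214). There are three candidates for the second disc: grey (389,231), purple (448,221) and pink (258,262). Grey fits, because purple and pink are the excluded look-alikes. The spindle in its holder is at (200,221), and the vials are at (302,262), (232,154) and (362,164).

Run:
```python
from h import *
C=cal("top"); D=np.load('top0.npz'); im,d=D['im'],D['d']; P=cloud(C,d)
def blob(n,u,v,r,z0,z1):
    m=np.zeros((400,640),bool); m[v-r:v+r,u-r:u+r]=True
    m&=(P[...,2]>z0)&(P[...,2]<z1)&(d>0); q=P[m]
    mid=(q.min(0)+q.max(0))/2
    (c,rr)=cv2.minEnclosingCircle(np.argwhere(m)[:,::-1].astype(np.float32))
    print(n,len(q),'mean',q.mean(0).round(4),'ray',ray(C,*c,q[:,2].mean()).round(4),'rad',round(rr,1))
blob('lower hub',298,214,28,.07,.1); blob('lower plate',298,214,32,.045,.065)
blob('upper hub',389,231,24,.025,.05); blob('upper plate',389,231,26,.004,.02); blob('stand foot',298,214,32,.004,.03)
blob('head',200,221,20,.12,.2);blob('holder tube',208,222,25,.05,.07);blob('holder foot',208,222,25,.005,.02)
blob('v0',302,262,9,.03,.06);blob('v1',232,154,9,.03,.06);blob('v2',362,164,9,.03,.06);blob('pink',258,262,22,.004,.05);blob('purple',448,221,22,.004,.05)
a=cv2.resize(im[190:290,180:480],None,fx=2.6,fy=2.6,interpolation=cv2.INTER_CUBIC)
cv2.imwrite('pics/crop.png',a[...,::-1])
W=cal("wrist");print(W[3]); 
from scipy.spatial.transform import Rotation as Ro
o=bot.get_obs();T=Ro.from_quat(o['tool_rot']).as_matrix();print(T.round(3)); Kc,R,t,_=W
print('cam in tool',T.T@(-R.T@t-o['eef_pos']),(R@T).round(3))
```

```text
lower hub 113 mean [ 0.5168 -0.0375  0.0802] ray [ 0.5167 -0.0378  0.0802] rad 6.6
lower plate 1113 mean [ 0.5168 -0.0375  0.0529] ray [ 0.5168 -0.0376  0.0529] rad 20.0
upper hub 107 mean [ 0.4723 -0.2828  0.0352] ray [ 0.4717 -0.2827  0.0352] rad 6.5
upper plate 1071 mean [ 0.4723 -0.2824  0.0082] ray [ 0.475  -0.2857  0.0082] rad 33.7
stand foot 381 mean [0.5064 0.0006 0.0079] ray [ 0.5146 -0.0241  0.0079] rad 43.2
head 79 mean [0.4849 0.2232 0.1411] ray [0.4861 0.2211 0.1411] rad 6.1
holder tube 67 mean [0.4838 0.2194 0.0597] ray [0.484  0.2222 0.0597] rad 5.7
holder foot 340 mean [0.4859 0.2195 0.0094] ray [0.4873 0.2294 0.0094] rad 31.3
v0 52 mean [ 0.3857 -0.0422  0.0428] ray [ 0.3856 -0.0417  0.0428] rad 4.0
v1 56 mean [0.6823 0.1592 0.0424] ray [0.6816 0.1591 0.0424] rad 4.4
v2 50 mean [ 0.658  -0.2037  0.0438] ray [ 0.658  -0.2033  0.0438] rad 4.0
pink 1153 mean [0.3803 0.0828 0.0109] ray [0.3778 0.0815 0.0109] rad 26.9
purple 1134 mean [ 0.5054 -0.4507  0.0111] ray [ 0.5059 -0.4455  0.0111] rad 28.3
{'fov_y': 67.60718795159436, 'cx': 320.87985833629665, 'cy': 199.77749763035453, 'rvec': array([-2.29586554,  1.72142225,  0.28389715]), 'tvec': array([-0.49911028, -0.04052996,  0.38202389])}
[[ 0.96   0.281 -0.001]
 [ 0.281 -0.96   0.002]
 [-0.    -0.002 -1.   ]]
cam in tool [ 0.08284301  0.00018602 -0.12658393] [[-0.001  1.    -0.   ]
 [-0.948 -0.001 -0.319]
 [-0.319 -0.     0.948]]
```

View pics/crop.png

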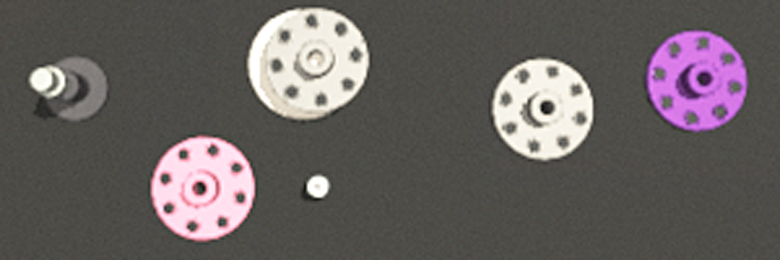

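The crop confirms it: the grey disc, at (545,108) in the crop, is the second disc. I'll move over the stand for a wrist view.

>>> {"api": "apply_moves", "payload": {"steps": [[[0.118,-0.138,0],[0,0,0.0226],1],[[0.118,-0.138,0],[0,0,0.0226],1],[[0.118,-0.138,0],[0,0,0.0226],1],[[0.118,-0.138,0],[0,0,0.0226],1],[[0.118,-0.138,0],[0,0,0],1],[[0.118,-0.138,0],[0,0,0],1],[[0.118,-0.138,0],[0,0,0],1],[[0.118,-0.138,0],[0,0,0],1]]}}

```text
clock: 0.77
eef_pos: [0.3084, -0.2427, 0.2481]
tool_rot: [1.0, 0.0, -0.0, -0.0]
ft_force: [1.2, 0.2, 0.2]
grip_width: 0.0853
grasp_force: 0.0
```

>>> {"api": "apply_moves", "payload": {"steps": [[[0.118,-0.138,0],[0,0,0],1],[[0.118,-0.138,0],[0,0,0],1],[[0.118,-0.138,0],[0,0,0],1],[[0.118,-0.138,0],[0,0,0],1],[[0.118,-0.138,0],[0,0,0],1],[[0.118,-0.138,0],[0,0,0],1],[[0,0,0],[0,0,0],1],[[0,0,0],[0,0,0],1]]}}

```text
clock: 1.43
eef_pos: [0.4498, -0.0772, 0.2476]
tool_rot: [1.0, 0.002, -0.001, -0.0]
ft_force: [0.2, -1.1, -0.1]
grip_width: 0.0858
grasp_force: 0.0
```

```bash
cat >> h.py <<'E'
from scipy.spatial.transform import Rotation as Ro
from scipy.optimize import least_squares
def st():
    o=bot.get_obs(); r=Ro.from_quat(o['tool_rot']).as_matrix()
    print('t',round(o['clock'],2),'p',o['eef_pos'].round(4),'yaw',np.degrees(np.arctan2(r[1,0],r[0,0])).round(2),'zaxis',r[:,2].round(4),'w',round(o['grip_width'],4),'gf',o['grasp_force'],'F',np.round(o['ft_force'],1)); return o,r
def fitc(q,R=None):
    c0=np.r_[q.mean(0),R or q.std()*1.4]
    f=(lambda c:np.hypot(*(q-c[:2]).T)-(R or c[2]))
    return least_squares(f,c0,loss='soft_l1',f_scale=.001).x
E
python3 - <<'E'
from h import *
st(); C=cal('wrist'); im,d=camera('wrist'); np.savez('w1.npz',im=im,d=d,K=C[0],R=C[1],t=C[2]); P=cloud(C,d)
cv2.imwrite('pics/w1.png',im[...,::-1])
E
```

```text
t 1.43 p [ 0.4498 -0.0772  0.2476] yaw 0.28 zaxis [-0.0016  0.     -1.    ] w 0.0858 gf 0.0 F [ 0.2 -1.1 -0.1]
```

View pics/w1.png

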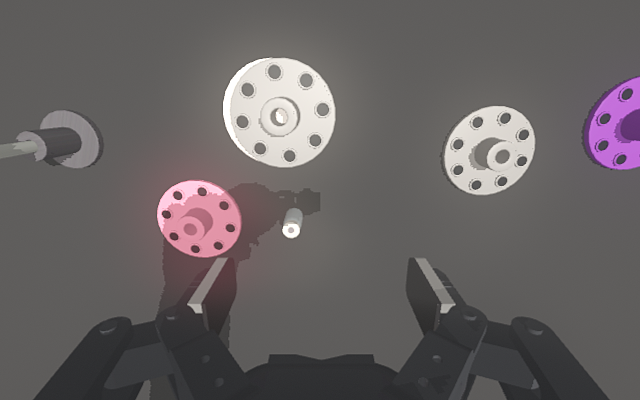

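The wrist view shows the stand with the lower disc at (280,112), the foot's edge visible to its left. The grey second disc is at (490,150), vial0 at (291,225), and the holder at (65,140). Next I'll fit circles using the depth.

```bash
cat >> h.py <<'E'
def edge(C,P,d,c,r,z0,z1,zt,R,name,out=0.006):
    m=(d>0)&(np.hypot(P[...,0]-c[0],P[...,1]-c[1])<r)&(P[...,2]>z0)&(P[...,2]<z1)
    ct=max(cv2.findContours(m.astype(np.uint8),cv2.RETR_EXTERNAL,cv2.CHAIN_APPROX_NONE)[0],key=cv2.contourArea)[:,0]
    q=np.array([ray(C,u,v,zt)[:2] for u,v in ct]); x=fitc(q,R); e=np.hypot(*(q-x[:2]).T)
    print(name,m.sum(),'circle',x.round(4),'resid',np.median(abs(e-x[2])).round(4),'z',np.median(P[m][:,2]).round(4)); return x
E
python3 - <<'E'
from h import *
D=np.load('w1.npz'); C=(D['K'],D['R'],D['t'],0); d=D['d']; P=cloud(C,d)
edge(C,P,d,(.517,-.0375),.07,.072,.09,.081,None,'lower hub')
edge(C,P,d,(.517,-.0375),.07,.046,.062,.053,None,'lower plate')
edge(C,P,d,(.472,-.283),.07,.028,.045,.036,None,'upper hub')
edge(C,P,d,(.472,-.283),.07,.0045,.02,.008,None,'upper plate')
# foot: outer edge of z .006-.014 & whiteness
m=(d>0)&(P[...,2]>.006)&(P[...,2]<.0135)&(np.hypot(P[...,0]-.52,P[...,1]+.03)<.075)
q=P[m][:,:2]; c=np.array([.515,-.025])
a=np.arctan2(*(q-c).T[::-1]); r=np.hypot(*(q-c).T); 
bins=np.round(a/.05); o=np.array([q[bins==b][np.argmax(r[bins==b])] for b in np.unique(bins) if r[bins==b].max()>.05])
for R in(.06,None):
    x=fitc(o,R); print('foot',len(o),x.round(4),np.abs(np.hypot(*(o-x[:2]).T)-x[2]).mean().round(4), 'span',np.degrees([a.min(),a.max()]).round())
m=(d>0)&(P[...,2]>.018)&(P[...,2]<.04)&(np.hypot(P[...,0]-.52,P[...,1]+.03)<.05); q=P[m][:,:2]; print('column',m.sum(),fitc(q,.028).round(4) if m.sum()>5 else '')
# same with top, foot by R .06
C=cal('top');D=np.load('top0.npz');d=D['d'];P=cloud(C,d)
m=(d>0)&(P[...,2]>.005)&(P[...,2]<.016)&(np.hypot(P[...,0]-.52,P[...,1]+.03)<.075)
q=P[m][:,:2]; a=np.arctan2(*(q-c).T[::-1]); r=np.hypot(*(q-c).T)
bins=np.round(a/.08); o=np.array([q[bins==b][np.argmax(r[bins==b])] for b in np.unique(bins) if r[bins==b].max()>.05])
x=fitc(o,.06); print('foot top',len(o),x.round(4),np.abs(np.hypot(*(o-x[:2]).T)-.06).mean().round(4))
edge(C,P,d,(.517,-.0375),.07,.072,.09,.081,None,'lower hub')
edge(C,P,d,(.472,-.283),.07,.028,.045,.036,None,'upper hub')
E
```

```text
lower hub 955 circle [ 0.517  -0.0367  0.0174] resid 0.0002 z 0.0816
lower plate 7992 circle [ 0.5169 -0.0364  0.0541] resid 0.0002 z 0.054
upper hub 768 circle [ 0.4726 -0.2803  0.0185] resid 0.0007 z 0.0364
upper plate 5379 circle [ 0.4723 -0.2815  0.0545] resid 0.0003 z 0.009
foot 52 [ 0.5164 -0.0218  0.06  ] 0.0003 span [-114.  152.]
foot 52 [ 0.5165 -0.021   0.0593] 0.0002 span [-114.  152.]
column 0 
foot top 50 [ 0.5172 -0.0243  0.06  ] 0.0027
lower hub 110 circle [ 0.5169 -0.0373  0.0165] resid 0.0006 z 0.0809
upper hub 104 circle [ 0.4723 -0.2828  0.0166] resid 0.0005 z 0.0358
```

>>> {"api": "apply_moves", "payload": {"steps": [[[0.084,-0.05,0.1675],[0,0,0],1],[[0.084,-0.05,0.1675],[0,0,0],1],[[0.084,-0.05,0.1675],[0,0,0],1],[[0.084,-0.05,0.1675],[0,0,0],1],[[0,0,0.12],[0,0,0],1],[[0,0,0],[0,0,0],1],[[0,0,0],[0,0,0],1],[[0,0,0],[0,0,0],1]]}}

```text
clock: 2.15
eef_pos: [0.5166, -0.0398, 0.0917]
tool_rot: [1.0, -0.001, 0.001, 0.0]
ft_force: [0.6, 0.1, -0.3]
grip_width: 0.0853
grasp_force: 0.0
```

>>> {"api": "apply_moves", "payload": {"steps": [[[0.002,-0.015,0.043],[0,0,0],1],[[0,0,0.04],[0,0,0],1],[[0,0,0],[0,0,0],1],[[0,0,0],[0,0,0],0.4],[[0,0,0],[0,0,0],0.3],[[0,0,0],[0,0,0],0.3],[[0,0,0],[0,0,0],0.3],[[0,0,0],[0,0,0],0.3]]}}

```text
clock: 2.82
eef_pos: [0.5174, -0.0357, 0.0744]
tool_rot: [1.0, 0.0, 0.001, 0.0]
ft_force: [-0.9, -0.3, 3.7]
grip_width: 0.0339
grasp_force: 59.7
```

```bash
python3 -c "
from h import *
st()"
```

```text
t 2.82 p [ 0.5174 -0.0357  0.0744] yaw 0.05 zaxis [ 1.3e-03 -2.0e-04 -1.0e+00] w 0.0339 gf 59.744132682681084 F [-0.9 -0.3  3.7]
```

>>> {"api": "apply_moves", "payload": {"steps": [[[0,0,-0.02],[0,0,0],0.3],[[0,0,-0.02],[0,0,0],0.3],[[0,-0.025,0],[0,0,0],0.3],[[0,-0.025,0],[0,0,0],0.3],[[-0.004,-0.0225,0],[0,0,0],0.3],[[0,0,0],[0,0,0],0.3],[[0,0,0],[0,0,0],0.3],[[0,0,0],[0,0,0],0.3]]}}

```text
clock: 3.48
eef_pos: [0.516, -0.021, 0.0815]
tool_rot: [1.0, 0.001, -0.0, 0.0]
ft_force: [-0.4, 0.3, -2.0]
grip_width: 0.0338
grasp_force: 59.9
```

Run:
```python
from h import *
st(); C=cal('wrist'); im,d=camera('wrist'); np.savez('w2.npz',im=im,d=d,K=C[0],R=C[1],t=C[2]); P=cloud(C,d)
cv2.imwrite('pics/w2.png',im[...,::-1])
```

```text
t 3.48 p [ 0.516  -0.021   0.0815] yaw 0.07 zaxis [-3.e-04 -2.e-04 -1.e+00] w 0.0338 gf 59.871701672673225 F [-0.4  0.3 -2. ]
```

View pics/w2.png

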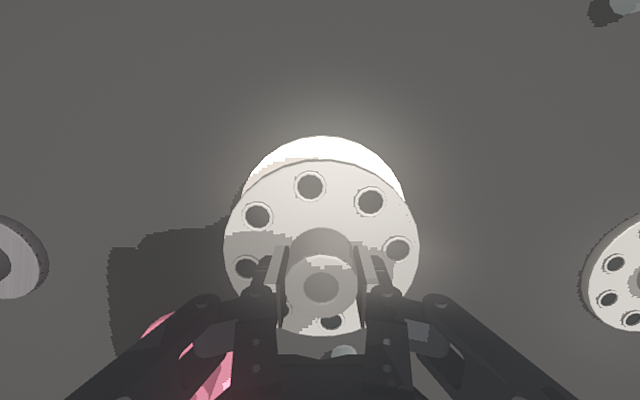

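The disc is held and raised. Its plate is centred near (320,255), with the stand's foot arc behind it at (322,137). I'll measure one against the other.

Run:
```python
from h import *
D=np.load('w2.npz'); C=(D['K'],D['R'],D['t'],0); d=D['d']; P=cloud(C,d)
def outer(z0,z1,zt,c,R,umax,name,vmax=300):
    m=(d>0)&(P[...,2]>z0)&(P[...,2]<z1)&(np.hypot(P[...,0]-c[0],P[...,1]-c[1])<.075)
    pts=[]
    for u in range(*umax):
        v=np.flatnonzero(m[:vmax,u]); 
        if len(v): pts.append(ray(C,u,v[0]-.5,zt)[:2])
    q=np.array(pts)
    for r in (R,None):
        x=fitc(q,r) if r else least_squares(lambda c:np.hypot(*(q-c[:2]).T)-c[2],[*c,R]).x
        print(name,len(q),x.round(4),np.abs(np.hypot(*(q-x[:2]).T)-x[2]).mean().round(4))
print(np.median(P[225:235,300:330,2]),np.median(P[145:150,310:330,2]))
outer(.005,.02,.01,(.517,-.021),.06,(250,400),'foot')
zp=np.median(P[225:235,300:330,2])
outer(zp-.005,zp+.006,.061,(.517,-.021),.055,(232,410),'plate')
```

```text
0.061170008849580154 0.010341253464060729
foot 150 [ 0.5163 -0.0212  0.06  ] 0.0003
foot 150 [ 0.5178 -0.0213  0.0587] 0.0002
plate 178 [ 0.5158 -0.0207  0.055 ] 0.0003
plate 178 [ 0.5177 -0.0207  0.0533] 0.0001
```

>>> {"api": "apply_moves", "payload": {"steps": [[[0.002,0.002,0.013],[0,0,0],0.3],[[0,0,0.013],[0,0,0],0.3],[[0,0,0.011],[0,0,0],0.3],[[0,0,0],[0,0,0],0.3],[[0,0,0],[0,0,0],0.3],[[0,0,0],[0,0,0],1],[[0,0,0],[0,0,0],1],[[0,0,0],[0,0,0],1]]}}

```text
clock: 4.2
eef_pos: [0.5167, -0.0215, 0.0743]
tool_rot: [1.0, 0.0, 0.0, -0.0]
ft_force: [-0.3, 0.9, 0.4]
grip_width: 0.0691
grasp_force: 0.0
```

>>> {"api": "apply_moves", "payload": {"steps": [[[0,0,-0.1],[0,0,0],1],[[0,0,-0.18],[0,0,0],1],[[0,0,-0.2],[0,0,0],1],[[0,0,-0.2],[0,0,0],1],[[-0.025,0.2,0],[0,0,0],1],[[-0.025,0.2,0],[0,0,0],1],[[0,0,0],[0,0,0],1],[[0,0,0],[0,0,0],1]]}}

```text
clock: 4.87
eef_pos: [0.5064, -0.1033, 0.2105]
tool_rot: [1.0, -0.002, 0.0, -0.0]
ft_force: [-0.4, -0.5, -0.7]
grip_width: 0.0858
grasp_force: 0.0
```

```bash
cat > look.py <<'E'
from h import *
import sys
st(); C=cal('wrist'); im,d=camera('wrist'); np.savez(sys.argv[1]+'.npz',im=im,d=d,K=C[0],R=C[1],t=C[2]); P=cloud(C,d)
cv2.imwrite(f'pics/{sys.argv[1]}.png',im[...,::-1])
def t(*a):
    try: edge(C,P,d,*a)
    except Exception as e: print(a[-1],'no',e)
E
python3 - w3 <<'E'
exec(open('look.py').read())
t((.517,-.021),.07,.072,.09,.081,None,'lower hub')
t((.517,-.021),.07,.046,.062,.053,None,'lower plate')
t((.472,-.281),.07,.028,.045,.036,None,'upper hub')
t((.472,-.281),.07,.0045,.02,.008,None,'upper plate')
E
```

```text
t 4.87 p [ 0.5064 -0.1033  0.2105] yaw -0.18 zaxis [ 7.e-04  0.e+00 -1.e+00] w 0.0858 gf 0.0 F [-0.4 -0.5 -0.7]
lower hub 1129 circle [ 0.5173 -0.0225  0.018 ] resid 0.0004 z 0.0816
lower plate 8228 circle [ 0.5166 -0.0217  0.0544] resid 0.0003 z 0.054
upper hub 834 circle [ 0.4735 -0.2802  0.0187] resid 0.0008 z 0.0363
upper plate 5552 circle [ 0.4725 -0.2816  0.0545] resid 0.0003 z 0.009
```

>>> {"api": "apply_moves", "payload": {"steps": [[[-0.028,0.148,0.1],[0,0,0],1],[[-0.028,0.148,0.125],[0,0,0],1],[[-0.028,0.148,0.125],[0,0,0],1],[[-0.028,0.148,0.125],[0,0,0],1],[[-0.028,0.148,0.125],[0,0,0],1],[[-0.028,0.148,0.125],[0,0,0],1],[[0,0,0],[0,0,0],1],[[0,0,0],[0,0,0],1]]}}

```text
clock: 5.58
eef_pos: [0.4717, -0.2784, 0.0629]
tool_rot: [1.0, -0.0, -0.002, -0.002]
ft_force: [0.4, 0.1, 0.2]
grip_width: 0.0853
grasp_force: 0.0
```

>>> {"api": "apply_moves", "payload": {"steps": [[[0.005,0.015,0.06],[0,0,0],1],[[0,0,0.055],[0,0,0],1],[[0,0,0.05],[0,0,0],1],[[0,0,0],[0,0,0],1],[[0,0,0],[0,0,0],0.4],[[0,0,0],[0,0,0],0.3],[[0,0,0],[0,0,0],0.3],[[0,0,0],[0,0,0],0.3]]}}

```text
clock: 6.25
eef_pos: [0.4747, -0.2823, 0.033]
tool_rot: [1.0, 0.0, 0.001, 0.0]
ft_force: [-0.1, -0.7, -0.3]
grip_width: 0.039
grasp_force: 0.0
```

>>> {"api": "apply_moves", "payload": {"steps": [[[0,0,-0.05],[0,0,0],0.3],[[0,0,-0.15],[0,0,0],0.3],[[0,0,-0.18],[0,0,0],0.3],[[0,0,-0.18],[0,0,0],0.3],[[0,0,-0.14],[0,0,0],0.3],[[0,0,-0.05],[0,0,0],0.3],[[0,0,0],[0,0,0],0.3],[[0,0,0],[0,0,0],0.3]]}}

```text
clock: 6.92
eef_pos: [0.4738, -0.2821, 0.182]
tool_rot: [1.0, 0.0, -0.0, 0.0]
ft_force: [-1.4, 0.7, -2.6]
grip_width: 0.0341
grasp_force: 60.2
```

```bash
python3 - w4 <<'E'
exec(open('look.py').read())
p=bot.get_obs()['eef_pos']; print(P[150:200:10,320,2].round(3))
t(p[:2],.075,p[2]-.03,p[2]-.014,p[2]-.022,None,'held plate')
t((.517,-.021),.07,.072,.09,.081,None,'lower hub')
t((.517,-.021),.07,.046,.062,.053,None,'lower plate')
E
```

```text
t 6.92 p [ 0.4738 -0.2821  0.182 ] yaw 0.04 zaxis [-0. -0. -1.] w 0.0341 gf 60.184813253581524 F [-1.4  0.7 -2.6]
[0.002 0.001 0.158 0.159 0.158]
held plate 16625 circle [ 0.4786 -0.2817  0.0488] resid 0.0045 z 0.1573
lower hub 492 circle [-127.0575 -296.2187  322.4856] resid 0.0037 z 0.0773
lower plate 7887 circle [ 0.5141 -0.0379  0.0452] resid 0.0069 z 0.054
```

>>> {"api": "apply_moves", "payload": {"steps": [[[0.03,-0.1,0],[0,0,0],0.3],[[0.035,-0.19,0],[0,0,0],0.3],[[0.035,-0.2,0],[0,0,0],0.3],[[0.035,-0.2,0],[0,0,0],0.3],[[0.035,-0.2,0],[0,0,0],0.3],[[0.025,-0.19,0],[0,0,0],0.3],[[0.02,-0.15,0],[0,0,0],0.3],[[0,-0.07,0],[0,0,0],0.3]]}}

```text
clock: 7.63
eef_pos: [0.5155, -0.0182, 0.1793]
tool_rot: [1.0, 0.002, -0.003, -0.001]
ft_force: [-0.2, -0.3, -2.3]
grip_width: 0.0347
grasp_force: 60.3
```

>>> {"api": "apply_moves", "payload": {"steps": [[[0,0,0.05],[0,0,0],0.3],[[0,0,0.07],[0,0,0],0.3],[[0,0,0.05],[0,0,0],0.3],[[0,0,0.03],[0,0,0],0.3],[[0,0,0],[0,0,0],0.3],[[0,0,0],[0,0,0],0.3],[[0,0,0],[0,0,0],0.3],[[0,0,0],[0,0,0],0.3]]}}

```text
clock: 8.3
eef_pos: [0.5175, -0.0226, 0.1429]
tool_rot: [1.0, 0.0, 0.001, 0.0]
ft_force: [-0.1, 0.1, -1.8]
grip_width: 0.0342
grasp_force: 60.3
```

```bash
cat >> h.py <<'E'
def outer(C,P,d,z0,z1,zt,c,R,us,name,vmax=300):
    m=(d>0)&(P[...,2]>z0)&(P[...,2]<z1)&(np.hypot(P[...,0]-c[0],P[...,1]-c[1])<.08)
    pts=[]
    for u in range(*us):
        v=np.flatnonzero(m[:vmax,u])
        if len(v): pts.append(ray(C,u,v[0]-.5,zt)[:2])
    q=np.array(pts); x=fitc(q,R); e=np.hypot(*(q-x[:2]).T)-R; q=q[abs(e)<.004]; x=fitc(q,R)
    print(name,len(q),x.round(4),np.abs(np.hypot(*(q-x[:2]).T)-x[2]).mean().round(4))
E
python3 - w5 <<'E'
exec(open('look.py').read())
p=bot.get_obs()['eef_pos']; zp=p[2]-.024
m=(d>0)&(abs(P[...,2]-zp)<.007)&(np.hypot(P[...,0]-p[0],P[...,1]-p[1])<.056); m[260:]=0
q=P[m]; A=np.c_[q[:,:2]-p[:2],np.ones(len(q))]; s=np.linalg.lstsq(A,q[:,2],rcond=None)[0]; print('plane',s.round(4))
outer(C,P,d,zp-.006,zp+.006,s[2],p[:2],.055,(215,425),'held')
outer(C,P,d,.005,.02,.01,(.517,-.021),.06,(230,410),'foot')
outer(C,P,d,.045,.06,.053,(.517,-.021),.055,(230,410),'lower')
E
```

```text
t 8.3 p [ 0.5175 -0.0226  0.1429] yaw 0.0 zaxis [ 1.4e-03 -1.0e-04 -1.0e+00] w 0.0342 gf 60.34595299512148 F [-0.1  0.1 -1.8]
plane [-0.0112  0.0016  0.1187]
held 192 [ 0.5154 -0.0223  0.055 ] 0.0004
foot 129 [ 0.5163 -0.0212  0.06  ] 0.0003
lower 131 [ 0.5162 -0.0213  0.055 ] 0.0002
```

View pics/w5.png

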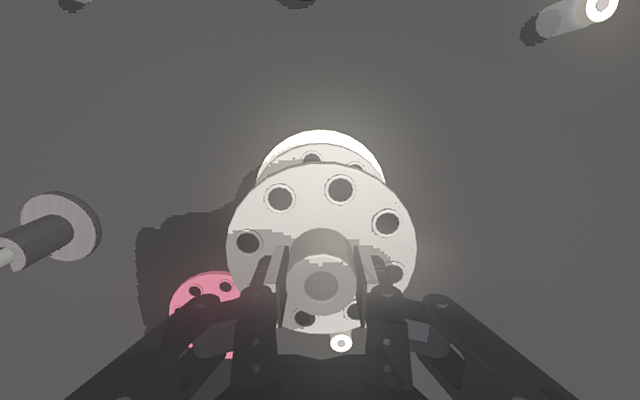

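The upper disc is held level over the stand, its plate near (320,245). The lower plate matches the foot to within 0.1 mm. I'll lower the upper disc onto it.

>>> {"api": "apply_moves", "payload": {"steps": [[[0.004,-0.006,0.03],[0,0,0],0.3],[[0,0,0.035],[0,0,0],0.3],[[0,0,0.03],[0,0,0],0.3],[[0,0,0.02],[0,0,0],0.3],[[0,0,0.015],[0,0,0],0.3],[[0,0,0.008],[0,0,0],0.3],[[0,0,0.004],[0,0,0],0.3],[[0,0,0],[0,0,0],0.3]]}}

```text
clock: 9.02
eef_pos: [0.5175, -0.0208, 0.1147]
tool_rot: [1.0, 0.0, 0.0, -0.0]
ft_force: [-2.6, 0.3, 3.4]
grip_width: 0.0342
grasp_force: 61.0
```

```bash
python3 - w6 <<'E'
exec(open('look.py').read())
p=bot.get_obs()['eef_pos']; zp=p[2]-.024
outer(C,P,d,zp-.006,zp+.006,.089,p[:2],.055,(215,425),'held')
outer(C,P,d,.005,.02,.01,(.517,-.021),.06,(230,410),'foot')
outer(C,P,d,.045,.06,.053,(.517,-.021),.055,(230,410),'lower')
print(np.median(P[215:225,300:330,2]))
E
```

```text
t 9.02 p [ 0.5175 -0.0208  0.1147] yaw 0.05 zaxis [ 1.e-04  1.e-04 -1.e+00] w 0.0342 gf 60.960852205753326 F [-2.6  0.3  3.4]
held 192 [ 0.515  -0.0205  0.055 ] 0.0003
foot 143 [ 0.5163 -0.0212  0.06  ] 0.0003
lower 144 [ 0.5164 -0.0213  0.055 ] 0.0003
0.08984261303970446
```

>>> {"api": "apply_moves", "payload": {"steps": [[[0,0,-0.015],[0,0,0],0.3],[[0.006,0.003,0],[0,0,0],0.3],[[0,0,0],[0,0,0],0.3],[[0,0,0.007],[0,0,0],0.3],[[0,0,0.006],[0,0,0],0.3],[[0,0,0],[0,0,0],0.3],[[0,0,0],[0,0,0],0.5],[[0,0,0],[0,0,0],1]]}}

```text
clock: 9.73
eef_pos: [0.519, -0.0215, 0.1142]
tool_rot: [1.0, 0.0, 0.0, -0.0]
ft_force: [-0.1, -0.4, 1.2]
grip_width: 0.0534
grasp_force: 0.0
```

>>> {"api": "apply_moves", "payload": {"steps": [[[0,0,0],[0,0,0],1],[[0,0,0],[0,0,0],1],[[0,0,-0.1],[0,0,0],1],[[0,0,-0.2],[0,0,0],1],[[0,0,-0.2],[0,0,0],1],[[0,0,-0.2],[0,0,0],1],[[-0.15,0,0],[0,0,0],1],[[-0.05,0,0],[0,0,0],1]]}}

```text
clock: 10.4
eef_pos: [0.4794, -0.0216, 0.2581]
tool_rot: [1.0, 0.0, 0.003, 0.0]
ft_force: [-1.9, 0.6, -1.7]
grip_width: 0.0855
grasp_force: 0.0
```

```bash
python3 - w7 <<'E'
exec(open('look.py').read())
t((.517,-.021),.07,.108,.125,.117,None,'upper hub')
t((.517,-.021),.07,.083,.1,.089,None,'upper plate')
outer(C,P,d,.083,.1,.089,(.517,-.021),.055,(150,480),'upper')
outer(C,P,d,.005,.02,.01,(.517,-.021),.06,(150,480),'foot')
outer(C,P,d,.045,.06,.053,(.517,-.021),.055,(150,480),'lower')
C=cal('top');im,d=camera('top');P=cloud(C,d);np.savez('top1.npz',im=im,d=d)
t((.517,-.021),.07,.108,.125,.117,None,'upper hub top')
# spindle axis in top & wrist clouds
for nm in ('w7','w1','top0'):
    D=np.load(nm+'.npz'); Cc=(D['K'],D['R'],D['t'],0) if 'w' in nm else C; d=D['d'];P=cloud(Cc,d)
    for a,b in ((.055,.065),(.1145,.1195),(.12,.14),(.14,.15)):
        m=(d>0)&(P[...,2]>a)&(P[...,2]<b)&(np.hypot(P[...,0]-.486,P[...,1]-.22)<.06); print(nm,a,m.sum(),P[m].mean(0).round(4) if m.any() else '')
E
```

```text
t 10.4 p [ 0.4794 -0.0216  0.2581] yaw 0.05 zaxis [ 6.6e-03 -4.0e-04 -1.0e+00] w 0.0855 gf 0.0 F [-1.9  0.6 -1.7]
upper hub 1021 circle [ 0.5172 -0.021   0.0174] resid 0.0002 z 0.1177
upper plate 8408 circle [ 0.5168 -0.0211  0.0541] resid 0.0002 z 0.09
upper 110 [ 0.5162 -0.0211  0.055 ] 0.0002
foot 56 [ 0.5161 -0.0211  0.06  ] 0.0002
lower 14 [ 0.5653 -0.0251  0.055 ] 0.001
upper hub top no max() iterable argument is empty
w7 0.055 541 [0.4869 0.2221 0.0603]
w7 0.1145 331 [0.4865 0.2197 0.1161]
w7 0.12 501 [0.4863 0.2181 0.1303]
w7 0.14 625 [0.4843 0.2234 0.145 ]
w1 0.055 664 [0.4861 0.2215 0.0602]
w1 0.1145 0 
w1 0.12 0 
w1 0.14 0 
top0 0.055 56 [0.4839 0.2195 0.0595]
top0 0.1145 23 [0.4856 0.2201 0.1158]
top0 0.12 18 [0.4825 0.2175 0.1294]
top0 0.14 60 [0.4854 0.225  0.1445]
```

View pics/w7.png

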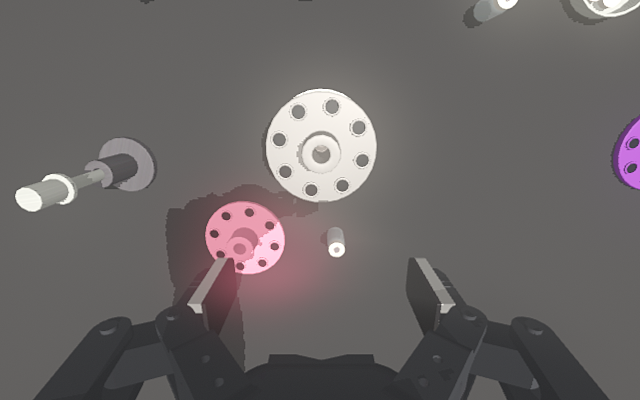

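Both discs are stacked, with the upper hub at (321,153). The spindle head is at (28,198). I'll move over the spindle.

>>> {"api": "apply_moves", "payload": {"steps": [[[-0.01,-0.1,-0.02],[0,0,0],1],[[-0.01,-0.2,-0.02],[0,0,0],1],[[-0.01,-0.2,-0.02],[0,0,0],1],[[0,-0.2,-0.02],[0,0,0],1],[[0,-0.2,0],[0,0,0],1],[[0,-0.2,0],[0,0,0],1],[[0,-0.12,0],[0,0,0],1],[[0,0,0],[0,0,0],1]]}}

```text
clock: 11.17
eef_pos: [0.4695, 0.1038, 0.2787]
tool_rot: [0.996, 0.081, -0.005, -0.047]
ft_force: [-0.6, -0.3, -0.8]
grip_width: 0.0852
grasp_force: 0.0
```

```bash
python3 - w8 <<'E'
exec(open('look.py').read())
t((.485,.222),.05,.138,.155,.145,None,'head')
t((.485,.222),.05,.138,.155,.145,.011,'head')
t((.485,.222),.05,.108,.122,.115,None,'collar')
t((.485,.222),.05,.054,.066,.06,None,'holder')
t((.485,.222),.05,.005,.015,.01,.035,'holder foot')
E
```

```text
t 11.17 p [0.4695 0.1038 0.2787] yaw 9.27 zaxis [-0.0167  0.0935 -0.9955] w 0.0852 gf 0.0 F [-0.6 -0.3 -0.8]
head 489 circle [0.4841 0.2244 0.0113] resid 0.0005 z 0.1456
head 489 circle [0.4841 0.2244 0.011 ] resid 0.0006 z 0.1456
collar 303 circle [0.484  0.2252 0.0137] resid 0.001 z 0.1158
holder 415 circle [0.4864 0.2243 0.0144] resid 0.0009 z 0.0606
holder foot 1335 circle [0.4853 0.2263 0.035 ] resid 0.001 z 0.0108
```

View pics/w8.png

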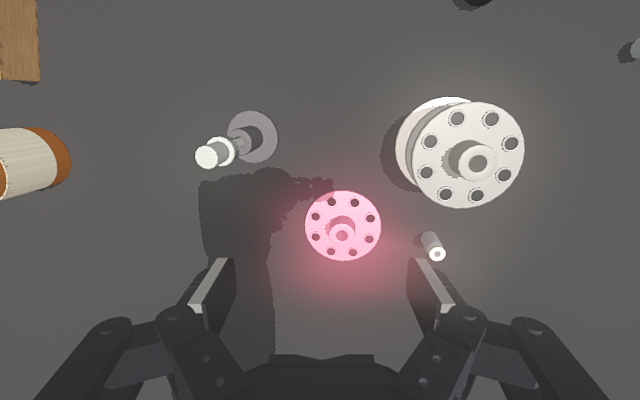

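The view shows the head at (206,156), but the tool is tilted and lags short of its target. Some joint has probably hit a limit, so I'll check.

```bash
python3 -c "
from h import *
o,r=st(); print(o['joint_pos'].round(3),o['joint_vel'].round(3)); print(r.round(4)); print(Ro.from_matrix(r).as_rotvec())"
```

```text
t 11.22 p [0.4695 0.1027 0.2786] yaw 9.19 zaxis [-0.0167  0.0924 -0.9956] w 0.0852 gf 0.0 F [ 0.2 -0.6 -0.4]
[0.159 0.191 0.017 1.399 0.094 3.141] [-0.023 -0.005 -0.01   0.001 -0.01   0.   ]
[[ 0.9872  0.1588 -0.0167]
 [ 0.1597 -0.9828  0.0924]
 [-0.0017 -0.0938 -0.9956]]
[-3.03822582 -0.24405573  0.01408018]
```

Joint 6 is at its limit. I'll yaw the tool to 90°, which is just as good for a round head.

>>> {"api": "apply_moves", "payload": {"steps": [[[0,0,0],[0,0,-0.038],1],[[0,0,0],[0,0,-0.038],1],[[0,0,0],[0,0,-0.038],1],[[0,0,0],[0,0,-0.038],1],[[0,0,0],[0,0,-0.038],1],[[0,0,0],[0,0,-0.038],1],[[0,0,0],[0,0,-0.038],1],[[0,0,0],[0,0,-0.038],1]]}}

```text
clock: 11.88
eef_pos: [0.4693, 0.1013, 0.2786]
tool_rot: [0.847, 0.53, 0.017, -0.043]
ft_force: [-0.4, 0.4, 0.2]
grip_width: 0.0855
grasp_force: 0.0
```

```bash
cat >> h.py <<'E'
def todo(p=None,yaw=90):
    o,r=st(); y=np.radians(yaw); G=np.array([[np.cos(y),np.sin(y),0],[np.sin(y),-np.cos(y),0],[0,0,-1]])
    print('turn',(Ro.from_matrix(r.T@G).as_rotvec()/np.pi).round(4),'q',o['joint_pos'].round(2))
    if p is not None: print('shift',(r.T@(np.array(p)-o['eef_pos'])/.2).round(4))
E
python3 -c "
from h import *
todo([.47,.222,.27])"
```

```text
t 11.88 p [0.4693 0.1013 0.2786] yaw 63.96 zaxis [-0.0166  0.0921 -0.9956] w 0.0855 gf 0.0 F [-0.4  0.4  0.2]
turn [-0.0118 -0.0277 -0.1439] q [0.16 0.19 0.02 1.4  0.09 2.18]
shift [ 0.5391 -0.2569  0.0981]
```

>>> {"api": "apply_moves", "payload": {"steps": [[[0,0,0],[-0.003,-0.007,-0.036],1],[[0,0,0],[-0.003,-0.007,-0.036],1],[[0,0,0],[-0.003,-0.007,-0.036],1],[[0,0,0],[-0.003,-0.007,-0.036],1],[[0.15,0.02,0.01],[0,0,0],1],[[0.18,0.02,0.01],[0,0,0],1],[[0.18,0.02,0.01],[0,0,0],1],[[0.1,0.02,0.01],[0,0,0],1]]}}

```text
clock: 12.55
eef_pos: [0.4861, 0.2262, 0.2704]
tool_rot: [0.708, 0.706, 0.0, 0.0]
ft_force: [-0.1, 0.5, 0.1]
grip_width: 0.0853
grasp_force: 0.0
```

>>> {"api": "apply_moves", "payload": {"steps": [[[0,0,0],[0,0,0],1],[[0,0,0],[0,0,0],1],[[0,0,0],[0,0,0],1],[[0,0,0],[0,0,0],1],[[0,0,0],[0,0,0],1],[[0,0,0],[0,0,0],1],[[0,0,0],[0,0,0],1],[[0,0,0],[0,0,0],1]]}}

```text
clock: 13.22
eef_pos: [0.4857, 0.2238, 0.2713]
tool_rot: [0.709, 0.705, 0.0, 0.0]
ft_force: [-0.0, 1.0, -0.1]
grip_width: 0.0855
grasp_force: 0.0
```

```bash
python3 - w9 <<'E'
exec(open('look.py').read())
t((.485,.222),.04,.138,.155,.145,None,'head')
t((.485,.222),.04,.108,.122,.115,None,'collar')
t((.485,.222),.04,.054,.066,.06,None,'holder')
t((.485,.222),.05,.005,.015,.01,.035,'holder foot')
m=(d>0)&(P[...,2]>.119)&(P[...,2]<.141)&(np.hypot(P[...,0]-.485,P[...,1]-.224)<.04); q=P[m]; 
# fit leaning cylinder r=11mm to head side
x=least_squares(lambda c:np.hypot(q[:,0]-c[0]-c[2]*(q[:,2]-.13),q[:,1]-c[1]-c[3]*(q[:,2]-.13))-.011,[.485,.224,0,0],loss='soft_l1',f_scale=.001).x; print('cyl',len(q),x.round(4))
todo([.485,.224,.132])
E
```

```text
t 13.22 p [0.4857 0.2238 0.2713] yaw 89.74 zaxis [ 7.e-04 -1.e-04 -1.e+00] w 0.0855 gf 0.0 F [-0.   1.  -0.1]
head 474 circle [0.4825 0.2267 0.0108] resid 0.0002 z 0.1456
collar 259 circle [0.4828 0.2261 0.0137] resid 0.0011 z 0.1158
holder 307 circle [0.4843 0.2289 0.0138] resid 0.0011 z 0.0606
holder foot 1307 circle [0.484  0.2263 0.035 ] resid 0.0012 z 0.0109
cyl 131 [ 0.4826  0.2255 -0.0156 -0.0116]
t 13.27 p [0.4857 0.2239 0.2712] yaw 89.75 zaxis [ 6.e-04 -1.e-04 -1.e+00] w 0.0853 gf 0.0 F [-0.2  0.   0.7]
turn [ 0.0002  0.     -0.0014] q [ 0.43  0.3   0.15  1.42 -0.    2.01]
shift [ 5.000e-04 -4.000e-03  6.962e-01]
```

View pics/w9.png

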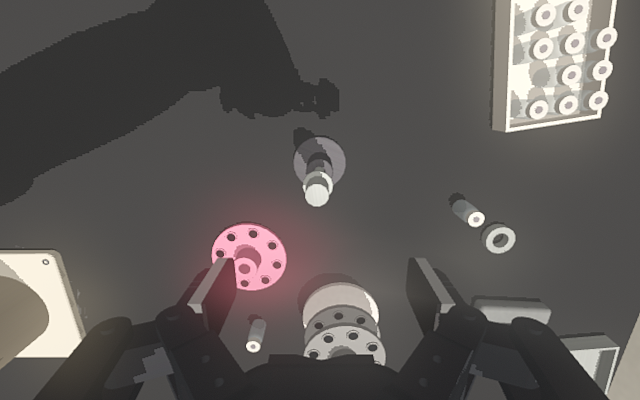

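>>> {"api": "apply_moves", "payload": {"steps": [[[0.006,-0.006,0.15],[0,0,0],1],[[0.005,-0.005,0.18],[0,0,0],1],[[0,0,0.18],[0,0,0],1],[[0,0,0.1],[0,0,0],0.8],[[0,0,0.04],[0,0,0],0.7],[[0,0,0.026],[0,0,0],0.6],[[0,0,0],[0,0,0],0.5],[[0,0,0],[0,0,0],0.5]]}}

```text
clock: 13.93
eef_pos: [0.4845, 0.2269, 0.1373]
tool_rot: [0.708, 0.706, 0.001, 0.001]
ft_force: [0.9, -1.0, 0.7]
grip_width: 0.0427
grasp_force: 0.0
```

>>> {"api": "apply_moves", "payload": {"steps": [[[0,0,0],[0,0,0],0.35],[[0,0,0],[0,0,0],0.3],[[0,0,0],[0,0,0],0.25],[[0,0,0],[0,0,0],0.2],[[0,0,0],[0,0,0],0.15],[[0,0,0],[0,0,0],0.15],[[0,0,0],[0,0,0],0.15],[[0,0,0],[0,0,0],0.15]]}}

```text
clock: 14.6
eef_pos: [0.4843, 0.2269, 0.1374]
tool_rot: [0.708, 0.706, 0.001, 0.001]
ft_force: [-0.6, -1.3, 5.4]
grip_width: 0.0203
grasp_force: 58.5
```

```bash
python3 -c "
from h import *
o,r=st(); print(o['ft_torque'])"
```

```text
t 14.6 p [0.4843 0.2269 0.1374] yaw 89.79 zaxis [ 0.0029  0.0012 -1.    ] w 0.0203 gf 58.4578138589859 F [-0.6 -1.3  5.4]
[-0.01481453  0.26336895 -0.04279309]
```

>>> {"api": "apply_moves", "payload": {"steps": [[[0,0,-0.04],[0,0,0],0.15],[[0,0,-0.06],[0,0,0],0.15],[[0,0,-0.08],[0,0,0],0.15],[[0,0,-0.1],[0,0,0],0.15],[[0,0,-0.12],[0,0,0],0.15],[[0,0,-0.1],[0,0,0],0.15],[[0,0,-0.1],[0,0,0],0.15],[[0,0,-0.05],[0,0,0],0.15]]}}

```text
clock: 15.27
eef_pos: [0.4841, 0.2267, 0.2687]
tool_rot: [0.708, 0.706, 0.002, 0.001]
ft_force: [0.1, 1.0, -0.7]
grip_width: 0.0201
grasp_force: 59.2
```

>>> {"api": "apply_moves", "payload": {"steps": [[[-0.08,0.01,0],[0,0,0],0.15],[[-0.14,0.02,0],[0,0,0],0.15],[[-0.16,0.02,0],[0,0,0],0.15],[[-0.16,0.03,0],[0,0,0],0.15],[[-0.16,0.03,0],[0,0,0],0.15],[[-0.16,0.03,0],[0,0,0],0.15],[[-0.12,0.02,0],[0,0,0],0.15],[[-0.06,0.01,0],[0,0,0],0.15]]}}

```text
clock: 15.93
eef_pos: [0.5165, 0.0154, 0.2653]
tool_rot: [0.71, 0.705, -0.001, 0.0]
ft_force: [-0.1, -0.5, -1.8]
grip_width: 0.0201
grasp_force: 59.1
```

```bash
python3 - w10 <<'E'
exec(open('look.py').read())
todo([.517,-.0212,.265])
t((.517,-.021),.07,.108,.125,.117,None,'upper hub')
t((.517,-.021),.07,.083,.1,.089,None,'upper plate')
E
```

```text
t 15.93 p [0.5165 0.0154 0.2653] yaw 89.6 zaxis [-0.001  -0.0013 -1.    ] w 0.0201 gf 59.14630830287933 F [-0.1 -0.5 -1.8]
t 15.98 p [0.5167 0.0146 0.2653] yaw 89.54 zaxis [-8.0e-04 -2.1e-03 -1.0e+00] w 0.0202 gf 59.14605975151062 F [ 1.9 -1.  -1.4]
turn [-0.0002  0.0007 -0.0026] q [ 0.03  0.27  0.09  1.39 -0.    1.61]
shift [-0.1791  0.0028  0.0019]
upper hub 379 circle [ 0.5132 -0.0174  0.0137] resid 0.002 z 0.1177
upper plate 5282 circle [ 0.5158 -0.0175  0.0518] resid 0.0027 z 0.09
```

View pics/w10.png

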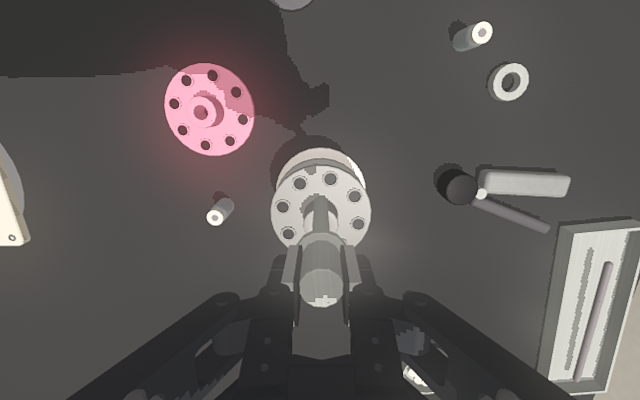

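The view shows the held spindle, head at (322,285) and tip near (318,200), slightly short of the hub. That was the last picture I may view. From here I'll fit the shaft axis against the stack numerically.

```bash
cat > fit.py <<'E'
def spin(C,P,d,p):
    q=P[(d>0)&(P[...,2]>p[2]-.12)&(P[...,2]<p[2]-.03)&(np.hypot(P[...,0]-p[0],P[...,1]-p[1])<.02)]
    q=q[q[:,2]>q[:,2].min()+.01]; z0=p[2]-.12
    f=lambda c:np.hypot(q[:,0]-c[0]-c[2]*(q[:,2]-z0),q[:,1]-c[1]-c[3]*(q[:,2]-z0))-.006
    x=least_squares(f,[p[0],p[1],0,0],loss='soft_l1',f_scale=.0005).x
    print('shaft',len(q),'z',q[:,2].min().round(4),q[:,2].max().round(4),x.round(4),'res',np.median(abs(f(x))).round(5)); 
    print('axis-TCP at tip',(x[:2]-p[:2]).round(4))
E
python3 - <<'E'
from h import *
exec(open('fit.py').read())
D=np.load('w10.npz'); C=(D['K'],D['R'],D['t'],0); d=D['d']; P=cloud(C,d); p=np.array([.5165,.0154,.2653])
spin(C,P,d,p)
outer(C,P,d,.083,.1,.089,(.517,-.021),.055,(270,372),'upper')
outer(C,P,d,.005,.02,.01,(.517,-.021),.06,(270,372),'foot')
for nm in('w9',):
    D=np.load(nm+'.npz');C=(D['K'],D['R'],D['t'],0); d=D['d'];P=cloud(C,d)
    outer(C,P,d,.005,.02,.01,(.517,-.021),.06,(290,390),'foot w9',330)
E
```

```text
shaft 459 z 0.1597 0.22 [ 0.5161  0.0145  0.0068 -0.0013] res 0.00014
axis-TCP at tip [-0.0004 -0.0009]
upper 101 [ 0.5158 -0.0205  0.055 ] 0.0003
foot 89 [ 0.5156 -0.0209  0.06  ] 0.0003
foot w9 76 [ 0.5149 -0.0182  0.06  ] 0.0004
```

>>> {"api": "apply_moves", "payload": {"steps": [[[-0.04,0,0],[0,0,0],0.15],[[-0.06,0,0.02],[0,0,0],0.15],[[-0.05,-0.002,0.02],[0,0,0],0.15],[[-0.026,0,0.02],[0,0,0],0.15],[[0,0,0],[0,0,0],0.15],[[0,0,0],[0,0,0],0.15],[[0,0,0],[0,0,0],0.15],[[0,0,0],[0,0,0],0.15]]}}

```text
clock: 16.65
eef_pos: [0.5163, -0.0163, 0.2541]
tool_rot: [0.708, 0.706, 0.0, 0.0]
ft_force: [-0.3, 0.6, -1.7]
grip_width: 0.0197
grasp_force: 59.1
```

```bash
python3 - w11 <<'E'
exec(open('look.py').read()); exec(open('fit.py').read())
p=bot.get_obs()['eef_pos']
spin(C,P,d,p)
outer(C,P,d,.083,.1,.089,(.517,-.021),.055,(210,430),'upper')
outer(C,P,d,.005,.02,.01,(.517,-.021),.06,(210,430),'foot')
m=(d>0)&(P[...,2]>.112)&(P[...,2]<.122)&(np.hypot(P[...,0]-p[0],P[...,1]-p[1])<.03); print('hub pts',m.sum(),P[m].mean(0).round(4))
E
```

```text
t 16.65 p [ 0.5163 -0.0163  0.2541] yaw 89.84 zaxis [ 7.e-04  0.e+00 -1.e+00] w 0.0197 gf 59.1461455821991 F [-0.3  0.6 -1.7]
shaft 452 z 0.1489 0.2075 [ 0.5161 -0.0171  0.005  -0.0039] res 0.00015
axis-TCP at tip [-0.0002 -0.0007]
upper 108 [ 0.5159 -0.0211  0.055 ] 0.0003
foot 92 [ 0.5156 -0.0213  0.06  ] 0.0003
hub pts 749 [ 0.5158 -0.0172  0.1175]
```

>>> {"api": "apply_moves", "payload": {"steps": [[[-0.0175,0,0],[0,0,0],0.15],[[0,0,0],[0,0,0],0.15],[[0,0,0.04],[0,0,0],0.15],[[0,0,0.04],[0,0,0],0.15],[[0,0,0.04],[0,0,0],0.15],[[0,0,0.03],[0,0,0],0.15],[[0,0,0],[0,0,0],0.15],[[0,0,0],[0,0,0],0.15]]}}

```text
clock: 17.37
eef_pos: [0.5156, -0.0203, 0.2231]
tool_rot: [0.708, 0.706, -0.001, -0.0]
ft_force: [0.1, -0.1, -1.3]
grip_width: 0.0201
grasp_force: 59.2
```

```bash
python3 - w12 <<'E'
exec(open('look.py').read()); exec(open('fit.py').read())
p=bot.get_obs()['eef_pos']
def spin2(zlo,zhi):
    q=P[(d>0)&(P[...,2]>zlo)&(P[...,2]<zhi)&(np.hypot(P[...,0]-p[0],P[...,1]-p[1])<.02)]
    x=least_squares(lambda c:np.hypot(q[:,0]-c[0]-c[2]*(q[:,2]-.12),q[:,1]-c[1]-c[3]*(q[:,2]-.12))-.006,[p[0],p[1],0,0],loss='soft_l1',f_scale=.0005).x; print('shaft',len(q),x.round(4))
spin2(.122,p[2]-.04)
t((.517,-.021),.07,.083,.1,.089,None,'upper plate')
outer(C,P,d,.083,.1,.089,(.517,-.021),.055,(210,430),'upper')
outer(C,P,d,.005,.02,.01,(.517,-.021),.06,(210,430),'foot')
E
```

```text
t 17.37 p [ 0.5156 -0.0203  0.2231] yaw 89.79 zaxis [-1.5e-03 -1.0e-04 -1.0e+00] w 0.0201 gf 59.151209592819214 F [ 0.1 -0.1 -1.3]
shaft 427 [ 0.5153 -0.0212  0.0091 -0.0023]
upper plate 8441 circle [ 0.5159 -0.0185  0.0524] resid 0.0027 z 0.09
upper 120 [ 0.5159 -0.0211  0.055 ] 0.0003
foot 99 [ 0.5156 -0.0214  0.06  ] 0.0002
```

>>> {"api": "apply_moves", "payload": {"steps": [[[0.002,0,0],[-0.0028,0,0],0.15],[[0,0,0.03],[0,0,0],0.15],[[0,0,0.05],[0,0,0],0.15],[[0,0,0.05],[0,0,0],0.15],[[0,0,0.05],[0,0,0],0.15],[[0,0,0.04],[0,0,0],0.15],[[0,0,0],[0,0,0],0.15],[[0,0,0],[0,0,0],0.15]]}}

```text
clock: 18.08
eef_pos: [0.516, -0.02, 0.1789]
tool_rot: [0.708, 0.706, 0.002, 0.003]
ft_force: [0.5, -0.0, -0.8]
grip_width: 0.0201
grasp_force: 59.3
```

>>> {"api": "apply_moves", "payload": {"steps": [[[0,0,0.02],[0,0,0],0.15],[[0,0,0.02],[0,0,0],0.15],[[0,0,0.02],[0,0,0],0.15],[[0,0,0.02],[0,0,0],0.15],[[0,0,0.02],[0,0,0],0.15],[[0,0,0.02],[0,0,0],0.15],[[0,0,0],[0,0,0],0.15],[[0,0,0],[0,0,0],0.15]]}}

```text
clock: 18.75
eef_pos: [0.5167, -0.0199, 0.1556]
tool_rot: [0.708, 0.706, 0.003, 0.003]
ft_force: [-0.8, 1.1, -1.6]
grip_width: 0.02
grasp_force: 59.1
```

Free so far, with the tip 17 mm into the stand. I'll do the last 11 mm now, then check before releasing.

>>> {"api": "apply_moves", "payload": {"steps": [[[0,0,0.015],[0,0,0],0.15],[[0,0,0.015],[0,0,0],0.15],[[0,0,0.012],[0,0,0],0.15],[[0,0,0.008],[0,0,0],0.15],[[0,0,0.003],[0,0,0],0.15],[[0,0,0.001],[0,0,0],0.15],[[0,0,0],[0,0,0],0.15],[[0,0,0],[0,0,0],0.15]]}}

```text
clock: 19.42
eef_pos: [0.5168, -0.02, 0.145]
tool_rot: [0.708, 0.706, 0.003, 0.003]
ft_force: [-0.6, 0.3, -1.5]
grip_width: 0.0199
grasp_force: 59.2
```

```bash
python3 - w13 <<'E'
exec(open('look.py').read())
m=(d>0)&(np.hypot(P[...,0]-.517,P[...,1]+.02)<.03)&(P[...,2]>.1); h=np.histogram(P[m][:,2],np.arange(.1,.16,.002)); print(list(zip(h[1].round(3),h[0])))
outer(C,P,d,.083,.1,.089,(.517,-.021),.055,(210,430),'upper')
outer(C,P,d,.005,.02,.01,(.517,-.021),.06,(210,430),'foot')
E
```

```text
t 19.42 p [ 0.5168 -0.02    0.145 ] yaw 89.78 zaxis [ 8.9e-03 -2.0e-04 -1.0e+00] w 0.0199 gf 59.18733358383179 F [-0.6  0.3 -1.5]
[(np.float64(0.1), np.int64(52)), (np.float64(0.102), np.int64(66)), (np.float64(0.104), np.int64(61)), (np.float64(0.106), np.int64(65)), (np.float64(0.108), np.int64(73)), (np.float64(0.11), np.int64(71)), (np.float64(0.112), np.int64(67)), (np.float64(0.114), np.int64(88)), (np.float64(0.116), np.int64(305)), (np.float64(0.118), np.int64(138)), (np.float64(0.12), np.int64(76)), (np.float64(0.122), np.int64(378)), (np.float64(0.124), np.int64(69)), (np.float64(0.126), np.int64(64)), (np.float64(0.128), np.int64(64)), (np.float64(0.13), np.int64(58)), (np.float64(0.132), np.int64(93)), (np.float64(0.134), np.int64(153)), (np.float64(0.136), np.int64(170)), (np.float64(0.138), np.int64(169)), (np.float64(0.14), np.int64(181)), (np.float64(0.142), np.int64(220)), (np.float64(0.144), np.int64(210)), (np.float64(0.146), np.int64(193)), (np.float64(0.148), np.int64(248)), (np.float64(0.15), np.int64(256)), (np.float64(0.152), np.int64(1413)), (np.float64(0.154), np.int64(272)), (np.float64(0.156), np.int64(188))]
upper 164 [ 0.516 -0.021  0.055] 0.0003
foot 125 [ 0.5156 -0.0213  0.06  ] 0.0003
```

>>> {"api": "apply_moves", "payload": {"steps": [[[0,0,0.003],[0,0,0],0.15],[[0,0,0.002],[0,0,0],0.15],[[0,0,0],[0,0,0],0.15],[[0,0,0],[0,0,0],0.25],[[0,0,0],[0,0,0],0.5],[[0,0,0],[0,0,0],0.7],[[0,0,0],[0,0,0],0.7],[[0,0,0],[0,0,0],0.7]]}}

```text
clock: 20.13
eef_pos: [0.5173, -0.02, 0.1442]
tool_rot: [0.708, 0.706, 0.003, 0.004]
ft_force: [0.0, -0.4, 0.3]
grip_width: 0.0596
grasp_force: 0.0
```

>>> {"api": "apply_moves", "payload": {"steps": [[[0,0,-0.04],[0,0,0],0.8],[[0,0,-0.1],[0,0,0],1],[[0,0,-0.15],[0,0,0],1],[[0,0,-0.15],[0,0,0],1],[[0,0,-0.1],[0,0,0],1],[[0,0,-0.05],[0,0,0],1],[[0,0,0],[0,0,0],1],[[0,0,0],[0,0,0],1]]}}

```text
clock: 20.8
eef_pos: [0.5158, -0.0199, 0.262]
tool_rot: [0.708, 0.706, 0.003, 0.003]
ft_force: [-0.3, -0.0, 0.1]
grip_width: 0.0856
grasp_force: 0.0
```

```bash
python3 - w14 <<'E'
exec(open('look.py').read())
t((.517,-.021),.03,.145,.16,.152,None,'head')
t((.517,-.021),.03,.119,.127,.122,None,'collar')
outer(C,P,d,.083,.1,.089,(.517,-.021),.055,(180,470),'upper')
outer(C,P,d,.005,.02,.01,(.517,-.021),.06,(180,470),'foot')
q=P[(d>0)&(abs(P[...,2]-.0898)<.003)&(np.hypot(P[...,0]-.517,P[...,1]+.021)<.053)]
print('plate plane',np.linalg.lstsq(np.c_[q[:,:2]-[.517,-.021],np.ones(len(q))],q[:,2],rcond=None)[0].round(4))
C=cal('scene');im,d=camera('scene');P=cloud(C,d)
for c in ((.3857,-.042),(.682,.159),(.658,-.2035)):
    m=(d>0)&(np.hypot(P[...,0]-c[0],P[...,1]-c[1])<.03)&(P[...,2]>.006); print('vial',m.sum(),P[m].mean(0).round(3),P[m][:,2].max().round(3))
E
```

```text
t 20.8 p [ 0.5158 -0.0199  0.262 ] yaw 89.79 zaxis [ 9.5e-03 -2.0e-04 -1.0e+00] w 0.0856 gf 0.0 F [-0.3 -0.   0.1]
head 538 circle [ 0.5175 -0.0198  0.0109] resid 0.0003 z 0.1527
collar 292 circle [-93.8437 543.2112 551.3608] resid 0.0057 z 0.1228
upper 106 [ 0.5159 -0.0212  0.055 ] 0.0003
foot 89 [ 0.5155 -0.0214  0.06  ] 0.0003
plate plane [ 0.0002 -0.0007  0.0901]
vial 82 [ 0.386 -0.037  0.038] 0.05
vial 174 [0.686 0.165 0.032] 0.05
vial 148 [ 0.661 -0.198  0.031] 0.049
```

The stack is flat and aligned, the collar is home, and the vials are upright. I'm handing it in.

```bash
python3 -c "
from h import *
print(bot.job_done())"
```

```text
the job is handed in; nothing more can be done
None
```

I put the vial turret together and handed the job in at about 21 s: both discs sit flat and centred on the stand to within about 1 mm, the spindle's collar rests on the upper hub, and all three vials are upright by my last measurements; no verdict came back.

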